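# Release the stuck office drawer with a dowel

## Robot

A 7-joint arm with a two-finger parallel gripper is mounted at the origin on the work surface. World frame = base frame: x ahead of the robot, y to its left, z up, the work surface at z = 0. Lengths are in m, angles in rad, forces in N, time in s.
With the tool pointing down it reaches from about 0.4 to 0.85 m from the base axis. Payload 4.5 kg.
Tool frame: the origin (TCP) lies at the very end of the fingers, on their centre line; the grasp point (between the pads) lies 19 mm behind it; z points along the fingers, y is the line along which they close (so a half turn about z gives the same grasp; the last joint's range is limited). The gripper opens to 88 mm and grips with 3 to 60 N. Pads are 18 mm wide; open, the fingers measure 123 mm over their backs; the gripper's body (75 mm by 187 mm) begins 45 mm behind the grasp point.
Start: joints at [1.308, 0.689, -0.195, 1.565, 0.157, 0.902, -0.215], TCP at [0.183, -0.598, 0.239] pointing down, gripper open.
Joint ranges: [-3.01, 3.01], [-0.46, 2.08], [-1.47, 1.51], [0.13, 2.56], [-1, 4.14], [0.04, 2.09], [-2.66, 2.66]. Speed limits (rad/s): [2.57, 2.57, 3.14, 3.14, 3.14, 3.14, 3.14].

## Interface

Orientations are given as a unit quaternion [x, y, z, w].
In Python, from plant import r gives the robot as it stands. The module is installed in compiled form; this text tells all that it offers.
- The arm moves only by the tool step_arm, never from a script. Its argument "increments" is a list of rows, each a list of 2 entries, a list of its own where there are three numbers: the shift along the world's x, y, z in cm, then the turn, a rotation vector about the world's x, y, z in degrees. A call has exactly 10 rows; each row shifts and turns the commanded pose from where the row before left it; what a row does not reach is not made up. A row lasts 1/10 s, in which the tool goes at most 50 mm and 8.59 degrees, less where a joint would pass 70% of its speed; a pose out of reach is approached as far as the arm can. A call is refused whole if a number of a shift passes 5 or a number of a turn 8.59, either way. A call with a gripper value outside its range is refused whole. "fingers" is the opening, from 0 (shut) to 1 (fully open), set as the call begins (left out, the last holds). The fingers move at their own pace and stop on an object; "grip_force" is the grip in N (left out, the last holds). Time passes only in rows, so rows that do not move let the fingers close, or fill a call up. It gives the time, the measured TCP pose, the force, the opening and the grip force at its end, in the units of the state.
- r.get_state(): the state, without advancing time (a new reading comes with each control period).
- r.snapshot(name): name is "side" or "top"; returns (picture, depth): 480x640x3 uint8, red, green, blue; 480x640 float32, m along the optical axis (not along the pixel's ray), 0 where there is no reading.
- r.calibration(name): a dict with "fov_y" (degrees; the focal length in pixels is half the picture's height over the tangent of half this angle, whatever the lens; pixels are square), "cx", "cy" (the principal point, pixels), "R" (3x3) and "t" (3): a world point X has camera coordinates R X + t. Camera axes: x right, y down, z forward; pixel columns grow to the right and rows downward; lengths in m; the calibration is good to about 2 mm. A picture is of the moment at which its call begins. calibration takes no time and is no camera call.
- r.finish_job(): hands the job in; it is judged then, once.
The state is a dict: "clock": time; "q": joint angles; "qd": joint speeds; "joint_torque": joint torques, N m; "tool_pos": TCP position; "eef_rot": TCP orientation; "contact_force": force on the tool from outside, world axes, zero at the start; "moment": the same for the moment, N m; "opening": opening from 0.0 (shut) to 1.0 (fully open); "finger_force": force on a finger pad.
Only numpy, scipy, OpenCV 4.12 (cv2) and the standard library are available. Lean on these libraries where they do the work, as an engineer would, in place of code of your own. Each camera call takes 0.05 s, during which the arm holds its last target. There are 200 camera calls.

## Task

The key to the blue drawer unit is lost. Take the plain wooden dowel out of the pen stand and push it down through the round hole in the top of the blue unit to press the orange spring catch, so that the drawer springs open; then put the dowel in the black pen cup and let go of it. Leave the drawer open, and keep the green unit's drawer shut.

Things in the scene. Friction and masses are not known exactly. Their poses are not given: they have to be found in the camera images.
- dowel_mid (a point): Middle of the plain light-wood dowel: round rod, 14 mm thick, 150 mm long, ends alike, z along it. Starts upright, 85 mm above the desk, in a fixed grey stand (190 x 50 mm, 50 mm high), 110 mm standing out. The stand's other holes, 70 mm apart in a row along this point's y axis, hold a red-capped and a green-capped pen, 14 mm thick, lower. A grip 40 mm above this point clears stand, unit and cup.
- blue_unit_hole (a point): Centre of the 36 mm round hole in the top of the fixed blue-and-white drawer unit (200 mm deep, 160 wide, 100 high), level with its top, 100 mm above the desk, 45 mm behind its front; z up, x to its back. 25 mm below lies a flat orange catch plate, spanning the hole. It gives straight down on a spring (3 to 8 N), stop at 14 mm; 8 mm down it frees the drawer. It springs back when left.
- blue_unit_drawer (a joint): Opening of the blue unit's drawer in m: 0 shut, 0.05 fully open. Once the catch lets go, its own spring slides it out in about half a second, towards the unit's -x (roughly towards the robot), and it stays out.
- green_unit_drawer (a joint): Opening of the drawer of the neighbouring, otherwise identical unit with green front and top, in m: 0 shut. It is to stay shut.
- cup: Black empty square pen cup fixed to the desk: 90 x 90 mm outside, 82 mm wide inside, 90 mm high, floor 4 mm thick, open at the top. Origin: centre of the underside; z up. The dowel may lean in it.
Not all that is in view belongs to the job. There is more than one size of the cup; the job needs the largest.

How it is judged:
By the outcome, as a careful person would: the job done as asked, in the order asked, and still so for the second after the job is handed in, with the robot touching nothing.
It also fails if it takes over 53 s, if anything falls off the work surface, if the arm or the gripper's body presses on something with over 40 N, if the wrist force passes 120 N, or if a joint passes its speed limit or range.

## Working session

There is one attempt and no reset: what is moved stays moved. The work goes in short steps, Python scripts to look and compute and a tool call to move; the robot and the scene stay as the last step left them, time stands still between calls to the robot, and variables do not carry over. Pictures are saved under pics/ and viewed, at most 10 in all, crops included, and the job is handed in when it is done.

Besides the shell and the picture viewer there is one more tool, called after "Emit:" as name(argument=value, ...), one argument or row to a line, values as JSON. step_arm: Moves the arm, as the interface text tells. Its arguments: {"type":"object","properties":{"increments":{"type":"array","items":{"type":"array"}},"fingers":{"type":"number"},"grip_force":{"type":"number"}},"required":["increments"]}

```bash
mkdir -p pics; cat > h.py <<'E'
import numpy as np, cv2
from plant import r
def snap(n,f):
    p,d=r.snapshot(n); cv2.imwrite(f'pics/{f}.png',p[:,:,::-1]); np.savez(f'{f}.npz',p=p,d=d); return p,d
def cam(n):
    c=r.calibration(n); return 240/np.tan(np.radians(c['fov_y'])/2),c['cx'],c['cy'],np.array(c['R']),np.array(c['t'])
def ray(n,u,v,z):
    f,cx,cy,R,t=cam(n); d=R.T@np.array([(u-cx)/f,(v-cy)/f,1]); o=-R.T@t
    return o+d*(z-o[2])/d[2]
def cloud(n,d):
    f,cx,cy,R,t=cam(n); v,u=np.mgrid[:480,:640]
    P=np.stack([(u-cx)/f*d,(v-cy)/f*d,d],-1)
    return (P-t)@R
def proj(n,X):
    f,cx,cy,R,t=cam(n); c=R@np.array(X)+t; return f*c[0]/c[2]+cx,f*c[1]/c[2]+cy
E
python3 - <<'E'
from h import *
for n in('top','side'):
    snap(n,n); c=r.calibration(n); print(c)
print(r.get_state())
E
```

```text
{'fov_y': 50.29335657181281, 'cx': 320.79370142131904, 'cy': 240.13305422843948, 'R': array([[ 5.29760313e-04, -9.99628755e-01,  2.72409828e-02],
       [-9.95807669e-01, -3.01908389e-03, -9.14219470e-02],
       [ 9.14702499e-02, -2.70783478e-02, -9.95439580e-01]]), 't': array([0.00155709, 0.54207111, 0.90947041])}
{'fov_y': 57.698618734651966, 'cx': 322.8723132318315, 'cy': 239.57639924173654, 'R': array([[ 0.97895944, -0.20284906,  0.02215112],
       [-0.09504258, -0.54933568, -0.83017903],
       [ 0.18056944,  0.8106063 , -0.55705665]]), 't': array([-0.50223566,  0.14366697,  0.82917353])}
{'clock': 0.1, 'q': array([ 1.30783586,  0.68991943, -0.19452223,  1.5662092 ,  0.15732816,
        0.90252279, -0.21508952]), 'qd': array([ 0.00013541, -0.00120257, -0.00388809, -0.00380859,  0.00101515,
        0.00011684, -0.001588  ]), 'joint_torque': array([-3.08663890e-03, -5.28500104e+01, -1.27171721e+00, -1.53836507e+01,
       -5.26414113e-02,  1.99592912e-03,  5.71063777e-05]), 'tool_pos': array([ 0.18255265, -0.59715864,  0.23798646]), 'eef_rot': array([ 9.89003943e-01,  1.47886811e-01, -1.92810558e-04, -8.09726708e-04]), 'contact_force': array([ 0.16773551, -0.47334411, -0.38634502]), 'moment': array([-0.04918686, -0.01734375,  0.00871904]), 'finger_force': 0.0, 'opening': 0.997281661375459}
```

View pics/top.png

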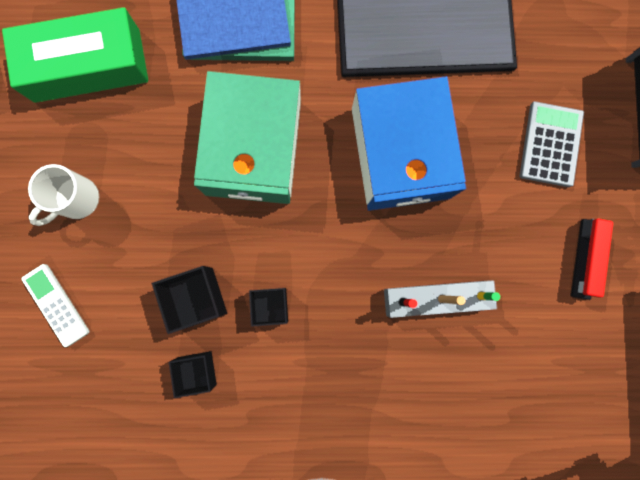

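View pics/side.png

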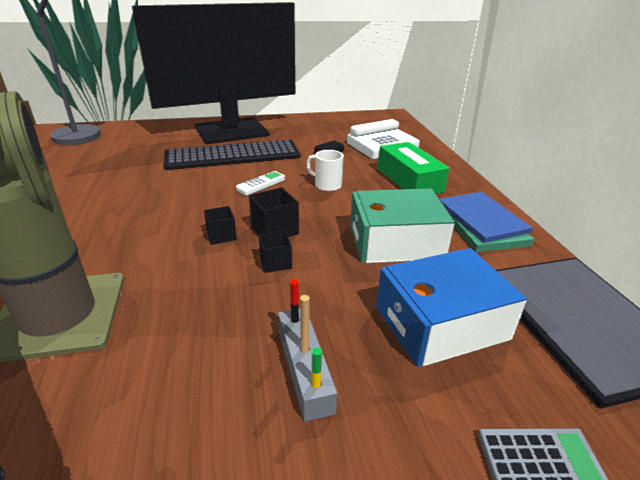

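The top view shows the dowel tip at about (460,300), the blue unit's hole at (416,169) and the largest cup at (190,300). In the side view they are at (305,298), (424,289) and (273,213).

```bash
python3 - <<'E'
from h import *
for n in('top','side'):
    D=np.load(n+'.npz'); p,d=D['p'],D['d']; P=cloud(n,d); h=cv2.cvtColor(p,cv2.COLOR_RGB2HSV); Z=P[...,2]
    print(n)
    # dowel
    u0,v0=(460,300) if n=='top' else (305,320)
    H=h[v0,u0]; print('dowel hsv',H, P[v0,u0])
    m=(Z>0.06)&(Z<0.2)&(h[...,0]>10)&(h[...,0]<24)
    m[:, :u0-30]=0; m[:,u0+30:]=0; m[:v0-50]=0; m[v0+50:]=0
    # exclude pens by saturation print
    q=P[m]; print('n',m.sum(), 'zmax',q[:,2].max())
    for a in np.arange(.06,.17,.02):
        s=q[(q[:,2]>a)&(q[:,2]<a+.02)]
        if len(s): print(round(a,2),len(s),s.mean(0).round(4),np.ptp(s,axis=0).round(3))
    # blue top
    m=(abs(Z-.1)<.012)&(h[...,0]>98)&(h[...,0]<125)&(h[...,1]>120)&(abs(P[...,1])<.5)&(P[...,0]<.95)
    m=m.astype(np.uint8); k,lab,st,ce=cv2.connectedComponentsWithStats(m); i=1+st[1:,4].argmax(); m=(lab==i).astype(np.uint8)
    cs,hi=cv2.findContours(m,cv2.RETR_CCOMP,cv2.CHAIN_APPROX_NONE)
    o=max([c for c,x in zip(cs,hi[0]) if x[3]<0],key=cv2.contourArea)
    ho=max([c for c,x in zip(cs,hi[0]) if x[3]>=0],key=cv2.contourArea)
    w=np.array([ray(n,*c[0],.1)[:2] for c in ho],np.float32); print('hole',cv2.fitEllipse(w*1000))
    w=np.array([ray(n,*c[0],.1)[:2] for c in o],np.float32); print('topblue',cv2.minAreaRect(w*1000))
    # stand top
    m=(abs(Z-.05)<.006)&(P[...,0]>.3)&(P[...,0]<.65)&(abs(P[...,1]+.2)<.25)&(h[...,1]<60)
    w=P[m][:,:2].astype(np.float32)*1000; print('stand',m.sum(),cv2.minAreaRect(w))
    # cup
    m=(h[...,2]<70)&(Z>.08)&(Z<.1)&(P[...,0]>.3)&(P[...,0]<.7)&(P[...,1]>.1)
    k,lab,st,ce=cv2.connectedComponentsWithStats(m.astype(np.uint8))
    for i in range(1,k):
        if st[i,4]>60:
            w=P[lab==i]; print('cup',st[i],cv2.minAreaRect(w[:,:2].astype(np.float32)*1000),w[:,2].mean())
E
```

```text
top
dowel hsv [ 24  87 253] [ 0.4367403  -0.21036878  0.16085667]
n 171 zmax 0.162939712008247
0.06 29 [ 0.4378 -0.2245  0.0697] [0.016 0.073 0.02 ]
0.08 22 [ 0.4358 -0.2055  0.0899] [0.012 0.003 0.017]
0.1 26 [ 0.4367 -0.2055  0.1093] [0.012 0.005 0.019]
0.12 29 [ 0.4369 -0.2055  0.1291] [0.011 0.005 0.018]
0.14 49 [ 0.4371 -0.2071  0.1531] [0.013 0.014 0.019]
0.16 16 [ 0.4343 -0.2091  0.1609] [0.011 0.013 0.003]
hole ((656.9983520507812, -157.7980499267578), (38.87129592895508, 39.336124420166016), 25.94866371154785)
topblue ((710.1605224609375, -149.49087524414062), (202.6803436279297, 161.27218627929688), 8.276251792907715)
stand 2563 ((534.8652954101562, -194.33348083496094), (265.1050109863281, 192.8599395751953), 9.46624755859375)
cup [152 266  68  68 612] ((435.52593994140625, 231.58261108398438), (89.4408187866211, 90.4931869506836), 18.953706741333008) 0.08838369241590882
side
dowel hsv [ 17 119 187] [ 0.43721741 -0.21844879  0.1198397 ]
n 449 zmax 0.1620410230291381
0.06 78 [ 0.4357 -0.2151  0.0695] [0.017 0.073 0.02 ]
0.08 81 [ 0.436  -0.2148  0.0896] [0.018 0.078 0.019]
0.1 82 [ 0.4364 -0.2172  0.1106] [0.012 0.008 0.02 ]
0.12 75 [ 0.4365 -0.2174  0.1303] [0.012 0.007 0.02 ]
0.14 104 [ 0.4361 -0.2164  0.1515] [0.013 0.013 0.02 ]
0.16 29 [ 0.4367 -0.2125  0.1607] [0.012 0.012 0.002]
hole ((656.3248901367188, -161.06155395507812), (36.18242263793945, 37.29624938964844), 54.45159912109375)
topblue ((708.2020263671875, -155.83135986328125), (209.41946411132812, 169.0191650390625), 8.538476943969727)
stand 2140 ((528.9436645507812, -205.00588989257812), (235.7963409423828, 192.10617065429688), 4.515836715698242)
cup [221 105  17   7  89] ((353.7366027832031, 949.5291137695312), (61.022579193115234, 16.406841278076172), 13.51192855834961) 0.08996103444670735
cup [249 188  49  27 427] ((435.2140197753906, 229.3431396484375), (90.42350006103516, 93.63067626953125), 19.218000411987305) 0.0862939042066085
```

Emit:
step_arm(
  increments=[
    [[2, 3, 0], [0, 0, 7.9]],
    [[2.6, 4, 0], [0, 0, 7.9]],
    [[2.6, 4, 0], [0, 0, 7.9]],
    [[2.6, 4, 0], [0, 0, 7.9]],
    [[2.6, 4, 0], [0, 0, 7.9]],
    [[2.6, 4, 0], [0, 0, 7.9]],
    [[2.6, 4, 0], [0, 0, 7.9]],
    [[2.6, 4, 0], [0, 0, 7.9]],
    [[2.6, 4, 0], [0, 0, 7.9]],
    [[2.6, 3.5, 0], [0, 0, 7.9]],
  ],
  fingers=0.7,
)

```text
clock: 1.1
tool_pos: [0.4373, -0.2105, 0.2387]
eef_rot: [0.667, 0.745, -0.0, -0.0]
contact_force: [0.7, 0.7, 0.7]
opening: 0.704
finger_force: 0.0
```

Emit:
step_arm(
  increments=[
    [[0, -0.1, 0], [0, 0, 0]],
    [[0, 0, -1.3], [0, 0, 0]],
    [[0, 0, -2], [0, 0, 0]],
    [[0, 0, -2], [0, 0, 0]],
    [[0, 0, -2], [0, 0, 0]],
    [[0, 0, -2], [0, 0, 0]],
    [[0, 0, -2], [0, 0, 0]],
    [[0, 0, -1.3], [0, 0, 0]],
    [[0, 0, -0.7], [0, 0, 0]],
    [[0, 0, 0], [0, 0, 0]],
  ],
)

```text
clock: 2.1
tool_pos: [0.4361, -0.2139, 0.105]
eef_rot: [0.669, 0.743, -0.001, -0.001]
contact_force: [-0.2, 0.1, 1.2]
opening: 0.7
finger_force: 0.0
```

Emit:
step_arm(
  increments=[
    [[0, 0, 0], [0, 0, 0]],
    [[0, 0, 0], [0, 0, 0]],
    [[0, 0, 0], [0, 0, 0]],
    [[0, 0, 0], [0, 0, 0]],
    [[0, 0, 0], [0, 0, 0]],
    [[0, 0, 0], [0, 0, 0]],
    [[0, 0, 0], [0, 0, 0]],
    [[0, 0, 0], [0, 0, 0]],
    [[0, 0, 0], [0, 0, 0]],
    [[0, 0, 0], [0, 0, 0]],
  ],
  fingers=0,
  grip_force=35,
)

```text
clock: 3.1
tool_pos: [0.4373, -0.2136, 0.1058]
eef_rot: [0.669, 0.743, 0.0, 0.0]
contact_force: [1.4, -0.1, 0.4]
opening: 0.15
finger_force: 35.0
```

Emit:
step_arm(
  increments=[
    [[0, 0, 0.5], [0, 0, 0]],
    [[0, 0, 1], [0, 0, 0]],
    [[0, 0, 1.5], [0, 0, 0]],
    [[0, 0, 1.5], [0, 0, 0]],
    [[0, 0, 1.5], [0, 0, 0]],
    [[0, 0, 2], [0, 0, 0]],
    [[0, 0, 2], [0, 0, 0]],
    [[0, 0, 2], [0, 0, 0]],
    [[0, 0, 1], [0, 0, 0]],
    [[0, 0, 0], [0, 0, 0]],
  ],
)

```text
clock: 4.1
tool_pos: [0.4368, -0.214, 0.237]
eef_rot: [0.669, 0.743, 0.0, 0.001]
contact_force: [1.0, -0.1, 0.1]
opening: 0.146
finger_force: 35.0
```

Emit:
step_arm(
  increments=[
    [[1, 0.3, 0], [0, 0, 0]],
    [[2, 0.5, 0], [0, 0, 0]],
    [[3, 0.7, 0], [0, 0, 0]],
    [[3, 0.7, 0], [0, 0, 0]],
    [[3, 0.8, 0], [0, 0, 0]],
    [[3, 0.8, 0], [0, 0, 0]],
    [[3, 0.7, 0], [0, 0, 0]],
    [[2, 0.5, 0], [0, 0, 0]],
    [[1.5, 0.3, 0], [0, 0, 0]],
    [[0.5, 0, 0], [0, 0, 0]],
  ],
)

```text
clock: 5.1
tool_pos: [0.658, -0.1587, 0.2338]
eef_rot: [0.668, 0.744, 0.0, -0.001]
contact_force: [0.6, -0.3, -0.6]
opening: 0.149
finger_force: 35.0
```

```bash
python3 - <<'E'
from h import *
ps=[]
for n in('side','top'):
    p,d=snap(n,n+'2'); P=cloud(n,d); h=cv2.cvtColor(p,cv2.COLOR_RGB2HSV)
    T=r.get_state()['tool_pos']
    m=(h[...,0]>8)&(h[...,0]<26)&(abs(P[...,0]-T[0])<.03)&(abs(P[...,1]-T[1])<.03)&(P[...,2]>.11)&(P[...,2]<.25)
    q=P[m]; print(n,m.sum(),T)
    for a in np.arange(.11,.25,.02):
        s=q[(q[:,2]>a)&(q[:,2]<a+.02)]
        if len(s): print(round(a,2),len(s),s.mean(0).round(4),np.ptp(s,axis=0).round(3),s[:,2].min())
    if n=='side':
        u,v=map(int,proj(n,[.6565,-.159,.13])); c=p[v-130:v+90,max(u-130,0):u+130]; cv2.imwrite('pics/c2.png',cv2.resize(c[:,:,::-1],None,fx=2.5,fy=2.5))
E
```

```text
side 424 [ 0.65781357 -0.15939497  0.23399537]
0.13 36 [ 0.6545 -0.162   0.1446] [0.014 0.007 0.011] 0.13893745438281666
0.15 74 [ 0.6542 -0.1619  0.16  ] [0.015 0.008 0.02 ] 0.15019104398149544
0.17 79 [ 0.6538 -0.1617  0.1801] [0.014 0.009 0.02 ] 0.17013196012969642
0.19 88 [ 0.654  -0.1618  0.2   ] [0.014 0.009 0.02 ] 0.19003097284865877
0.21 83 [ 0.6542 -0.1619  0.2194] [0.014 0.01  0.019] 0.21016772460041458
0.23 64 [ 0.658  -0.1631  0.2406] [0.022 0.012 0.02 ] 0.23019536256499237
top 98 [ 0.65680977 -0.16007386  0.23429047]
0.13 18 [ 0.6508 -0.1539  0.1448] [0.009 0.011 0.009] 0.1400392837650368
0.15 34 [ 0.6514 -0.1531  0.1598] [0.009 0.011 0.02 ] 0.15024285202116947
0.17 28 [ 0.6514 -0.1526  0.1797] [0.008 0.007 0.018] 0.17170637574683337
0.19 18 [ 0.6525 -0.1512  0.1983] [0.007 0.004 0.018] 0.19096990372022882
```

View pics/c2.png

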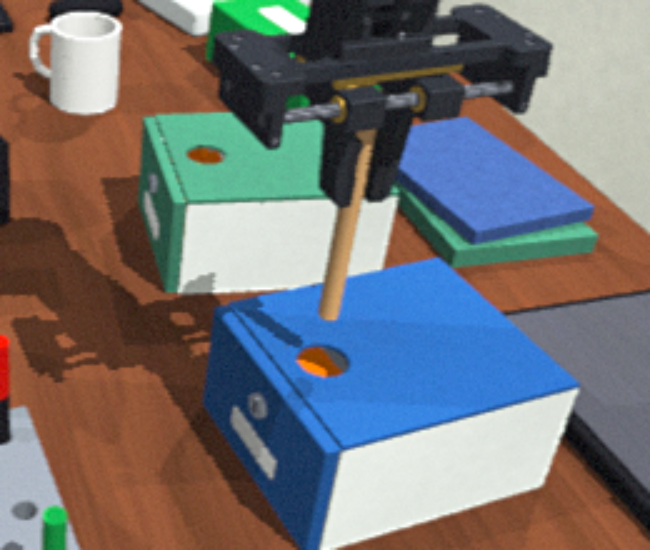

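The dowel hangs upright in the fingers above the blue hole (crop (322,362)), and its lower end is at z ≈ 0.139. Next is pressing down.

Emit:
step_arm(
  increments=[
    [[0, 0, -0.6], [0, 0, 0]],
    [[0, 0, -1], [0, 0, 0]],
    [[0, 0, -1.2], [0, 0, 0]],
    [[0, 0, -1.2], [0, 0, 0]],
    [[0, 0, -1], [0, 0, 0]],
    [[0, 0, -0.7], [0, 0, 0]],
    [[0, 0, -0.5], [0, 0, 0]],
    [[0, 0, -0.5], [0, 0, 0]],
    [[0, 0, -0.5], [0, 0, 0]],
    [[0, 0, -0.3], [0, 0, 0]],
  ],
)

```text
clock: 6.2
tool_pos: [0.6571, -0.1606, 0.1615]
eef_rot: [0.669, 0.743, 0.0, 0.0]
contact_force: [-3.0, -0.2, 5.7]
opening: 0.143
finger_force: 35.0
```

```bash
python3 - <<'E'
from h import *
s=r.get_state(); print(s['tool_pos'],s['contact_force'],s['opening'])
p,d=snap('side','side3'); cv2.imwrite('pics/c3.png',cv2.resize(p[180:380,330:540][:,:,::-1],None,fx=2.5,fy=2.5))
E
```

```text
[ 0.65709728 -0.16064501  0.16154608] [-3.01525645 -0.19321888  5.68749478] 0.14319863577768602
```

View pics/c3.png

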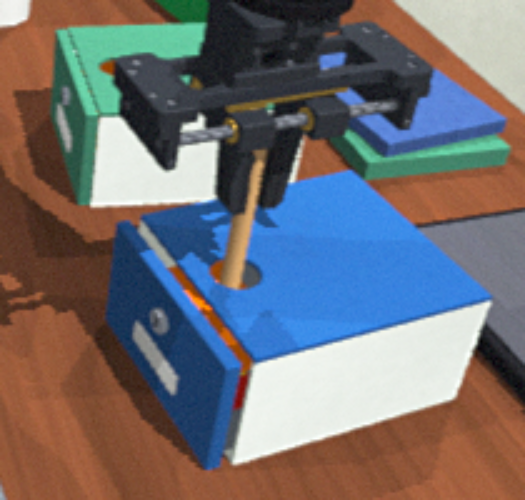

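The blue drawer front is already sliding out (crop (170,350)). I'll lift the dowel straight up.

Emit:
step_arm(
  increments=[
    [[0, 0, 0], [0, 0, 0]],
    [[0, 0, 0], [0, 0, 0]],
    [[0, 0, 0.5], [0, 0, 0]],
    [[0, 0, 1], [0, 0, 0]],
    [[0, 0, 1.5], [0, 0, 0]],
    [[0, 0, 1.5], [0, 0, 0]],
    [[0, 0, 1.5], [0, 0, 0]],
    [[0, 0, 1.5], [0, 0, 0]],
    [[0, 0, 1.5], [0, 0, 0]],
    [[0, 0, 1], [0, 0, 0]],
  ],
)

```text
clock: 7.25
tool_pos: [0.6574, -0.1607, 0.2628]
eef_rot: [0.669, 0.743, 0.001, 0.001]
contact_force: [0.1, -0.4, -0.4]
opening: 0.146
finger_force: 35.0
```

```bash
python3 - <<'E'
from h import *
s=r.get_state(); print(s['tool_pos'],s['contact_force'],s['opening'])
p,d=snap('side','side4'); cv2.imwrite('pics/c4.png',cv2.resize(p[150:390,310:540][:,:,::-1],None,fx=2.3,fy=2.3))
E
```

```text
[ 0.65735482 -0.16066212  0.26280014] [ 0.1137806  -0.44853153 -0.3613879 ] 0.14623018001574756
```

View pics/c4.png

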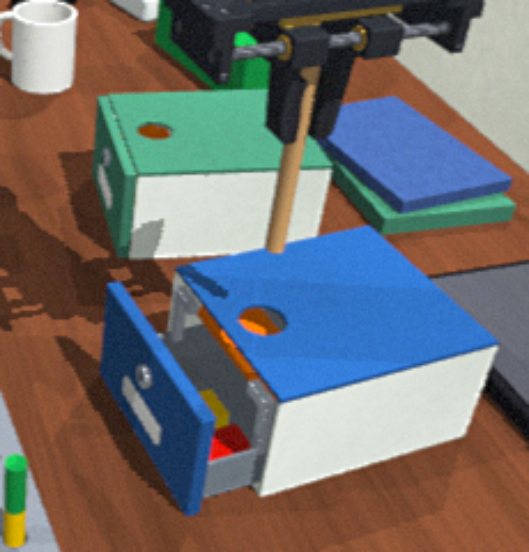

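The drawer is fully open, and the green unit is still shut. Next stop is the cup.

Emit:
step_arm(
  increments=[
    [[-0.5, 0.8, 0], [0, 0, 0]],
    [[-1, 1.8, 0], [0, 0, 0]],
    [[-1.4, 2.4, 0], [0, 0, 0]],
    [[-1.4, 2.5, 0], [0, 0, 0]],
    [[-1.4, 2.5, 0], [0, 0, 0]],
    [[-1.4, 2.5, 0], [0, 0, 0]],
    [[-1.4, 2.5, 0], [0, 0, 0]],
    [[-1.4, 2.5, 0], [0, 0, 0]],
    [[-1.4, 2.5, 0], [0, 0, 0]],
    [[-1.4, 2.5, 0], [0, 0, 0]],
  ],
)

```text
clock: 8.3
tool_pos: [0.5279, 0.0655, 0.26]
eef_rot: [0.669, 0.743, -0.001, -0.001]
contact_force: [-0.2, 0.9, 0.0]
opening: 0.146
finger_force: 35.0
```

Emit:
step_arm(
  increments=[
    [[-1.4, 2.5, 0], [0, 0, 0]],
    [[-1.4, 2.5, 0], [0, 0, 0]],
    [[-1.4, 2.5, 0], [0, 0, 0]],
    [[-1.4, 2.5, 0], [0, 0, 0]],
    [[-1.4, 2.5, 0], [0, 0, 0]],
    [[-1.2, 2, 0], [0, 0, 0]],
    [[-0.8, 1.3, 0], [0, 0, 0]],
    [[-0.3, 0.7, 0], [0, 0, 0]],
    [[-0.2, 0.3, 0], [0, 0, 0]],
    [[0, 0, 0], [0, 0, 0]],
  ],
)

```text
clock: 9.3
tool_pos: [0.4346, 0.232, 0.2605]
eef_rot: [0.669, 0.743, -0.0, 0.0]
contact_force: [0.1, -0.3, 0.9]
opening: 0.147
finger_force: 35.0
```

```bash
python3 - <<'E'
from h import *
s=r.get_state(); print(s['tool_pos'],s['contact_force'],s['opening'],s['q'])
p,d=snap('side','side5'); cv2.imwrite('pics/c5.png',cv2.resize(p[40:300,150:450][:,:,::-1],None,fx=2,fy=2))
E
```

```text
[0.43460999 0.23200631 0.26048252] [ 0.06847332 -0.31027243  0.87566636] 0.14737561421514678 [-0.23308523  0.52611161 -0.54292114  1.9168142   0.37054925  0.79921716
 -0.87392934]
```

View pics/c5.png

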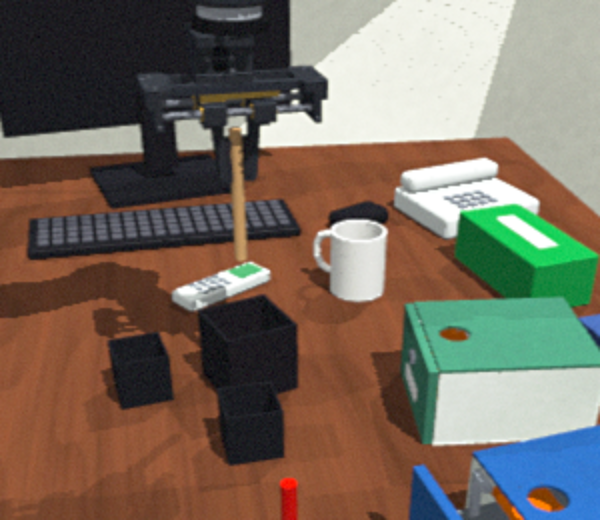

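The dowel is held upright with its lower end at crop (240,260), above the largest cup. I'll lower it so the end stops about 8 mm above the cup floor.

Emit:
step_arm(
  increments=[
    [[0, 0, -0.7], [0, 0, 0]],
    [[0, 0, -1.5], [0, 0, 0]],
    [[0, 0, -2], [0, 0, 0]],
    [[0, 0, -2], [0, 0, 0]],
    [[0, 0, -2], [0, 0, 0]],
    [[0, 0, -2], [0, 0, 0]],
    [[0, 0, -2], [0, 0, 0]],
    [[0, 0, -1.5], [0, 0, 0]],
    [[0, 0, -1], [0, 0, 0]],
    [[0, 0, -0.6], [0, 0, 0]],
  ],
)

```text
clock: 10.35
tool_pos: [0.4347, 0.2317, 0.1067]
eef_rot: [0.669, 0.743, -0.001, -0.0]
contact_force: [-0.1, 0.2, -1.0]
opening: 0.148
finger_force: 35.0
```

Emit:
step_arm(
  increments=[
    [[0, 0, 0], [0, 0, 0]],
    [[0, 0, 0], [0, 0, 0]],
    [[0, 0, 0], [0, 0, 0]],
    [[0, 0, 0], [0, 0, 0]],
    [[0, 0, 0], [0, 0, 0]],
    [[0, 0, 0], [0, 0, 0]],
    [[0, 0, 0], [0, 0, 0]],
    [[0, 0, 0], [0, 0, 0]],
    [[0, 0, 0], [0, 0, 0]],
    [[0, 0, 0], [0, 0, 0]],
  ],
  fingers=0.9,
)

```text
clock: 11.35
tool_pos: [0.4348, 0.2323, 0.1077]
eef_rot: [0.669, 0.743, 0.0, 0.0]
contact_force: [-0.3, -0.3, 0.1]
opening: 0.899
finger_force: 0.0
```

Emit:
step_arm(
  increments=[
    [[0, 0, 0.5], [0, 0, 0]],
    [[0, 0, 1], [0, 0, 0]],
    [[0, 0, 1.5], [0, 0, 0]],
    [[0, 0, 2], [0, 0, 0]],
    [[0, 0, 2], [0, 0, 0]],
    [[0, 0, 2], [0, 0, 0]],
    [[0, 0, 2], [0, 0, 0]],
    [[0, 0, 2], [0, 0, 0]],
    [[0, 0, 1], [0, 0, 0]],
    [[0, 0, 0], [0, 0, 0]],
  ],
)

```text
clock: 12.35
tool_pos: [0.4354, 0.2327, 0.2493]
eef_rot: [0.669, 0.743, 0.002, 0.0]
contact_force: [-0.1, -0.4, 0.2]
opening: 0.904
finger_force: 0.0
```

```bash
python3 - <<'E'
from h import *
s=r.get_state(); print(s['tool_pos'],s['contact_force'],s['opening'],s['clock'])
p,d=snap('side','side6')
E
```

```text
[0.4354221  0.23273272 0.24925829] [-0.10987693 -0.37500205  0.23827548] 0.9039837603392596 12.35
```

View pics/side6.png

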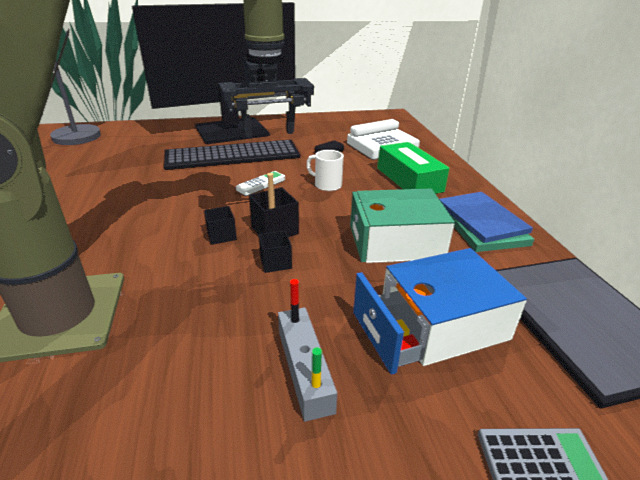

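The dowel stands in the largest cup at (271,195), the blue drawer is open at (378,320), the green unit is shut, and the gripper is clear of everything.

```bash
python3 -c "
from plant import r
print(r.finish_job())"
```

```text
the job is handed in; nothing more can be done
None
```

The job is handed in after about 12 s of the 53 s allowed: the blue drawer is open, the green drawer is still shut, and the dowel is standing released in the largest black cup (the hand-in returned no verdict).

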